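Dip the descaler cartridge with the depth rod and set the pointer to the reading

ROBOT

A 7-joint arm with a two-finger parallel gripper is mounted at the origin on the work surface. World frame = base frame: x ahead of the robot, y to its left, z up, the work surface at z = 0. Lengths are in m, angles in rad, forces in N, time in s.
With the tool pointing down it reaches from about 0.425 to 0.875 m from the base axis. Payload 4.7 kg.
Tool frame: the origin (TCP) lies midway between the tips of the shut fingers; the grasp point (between the pads) lies 19 mm behind it (ctrl.grasp_offset is the distance from the TCP to the grasp point, in m); z points along the fingers, y is the line along which they close (so a half turn about z gives the same grasp; the last joint's range is limited). The gripper opens to 87 mm and grips with 3 to 60 N. Pads are 19 mm wide; open, the fingers measure 117 mm over their backs; the gripper's body (75 mm by 190 mm) begins 51 mm behind the grasp point.
Start: joints at [1.221, 0.321, -0.07, 1.45, 0.023, 1.371, -0.057], TCP at [0.231, -0.607, 0.223] pointing down, gripper open.
Joint ranges: [-2.86, 2.86], [-0.3, 2.09], [-1.38, 1.24], [0.06, 2.45], [-1.56, 4.7], [0.09, 2.05], [-2.69, 2.69]. Speed limits (rad/s): [2.57, 2.57, 3.14, 3.14, 3.14, 3.14, 3.14].

INTERFACE

Orientations are given as [roll, pitch, yaw] about the fixed x, y, z axes, in that order (R = Rz(yaw) Ry(pitch) Rx(roll)).
In Python, from station import readout, get_image, job, ctrl gives the robot as it stands.
- The arm moves only by the shell command python3 -m inch 'ROWS' [FORCE]. ROWS is JSON, a list of rows, each an object of numbers: "rx", "ry", "rz": the turn, a rotation vector about the world's x, y, z in degrees; "tx", "ty", "tz": the shift along the world's x, y, z in cm; "hand": the finger opening in cm, from 0 to 8.7. In form: [{"rx": .., "ry": .., "rz": .., "tx": .., "ty": .., "tz": .., "hand": ..}, ...]. A call has 1 to 10 rows; each row shifts and turns the commanded pose from where the row before left it; what a row does not reach is not made up. A row lasts 1/12 s, in which the tool goes at most 41.7 mm and 7.16 degrees, less where a joint would pass 70% of its speed; a pose out of reach is approached as far as the arm can. A call with a gripper value outside its range is refused whole. The fingers move at their own pace and stop on an object; FORCE is the grip in N (left out, the last holds). Time passes only in rows, so rows that do not move let the fingers close. It gives the time, the measured TCP pose, the force, the opening and the grip force at its end, in the units of the state.
- readout.observe(): the state, without advancing time (a new reading comes with each control period).
- get_image(name): name is "scene" or "side" or "wrist"; returns a dict with "img" (480x640x3 uint8, red, green, blue), "range_z" (480x640 float32, m along the optical axis (not along the pixel's ray), 0 where there is no reading), "intrinsics" (3x3 intrinsics, pixels), "R" (3x3) and "t" (3): a world point X has camera coordinates R X + t. Camera axes: x right, y down, z forward; pixel columns grow to the right and rows downward; lengths in m; the calibration is good to about 2 mm. The wrist camera is an equidistant fisheye: a pixel r from the principal point sees the ray r / f radians off the axis. A picture is of the moment at which its call begins.
- job.sign_off(): hands the job in; it is judged then, once.
The state is a dict: "clock": time; "joint_positions": joint angles; "dq": joint speeds; "effort": joint torques, N m; "tool_pos": TCP position; "eef_rot": TCP orientation; "force": force on the tool from outside, world axes, zero at the start; "torque": the same for the moment, N m; "finger_gap": finger opening in m; "grip_force": force on a finger pad.
Only numpy, scipy, OpenCV 4.12 (cv2) and the standard library are available. Lean on these libraries where they do the work, as an engineer would, in place of code of your own. Each camera call takes 0.05 s, during which the arm holds its last target. There are 200 camera calls.

TASK

Check how much of the descaler stick is used up: take the yellow-topped depth rod from its socket on the turntable caddy, slide it down the bore of the white dosing cartridge and press it past the dragging wiper until it bottoms firmly on the hidden stick, but gently, since the stick cracks at about 2.5 kg of push. Leave the rod standing there, still bottomed, and slide the red pointer on the scale post until its tip is level with the top of the rod's knob, then let go. Leave everything else where it is.

Things in the scene. Friction and masses are not known exactly. Their poses are not given: they have to be found in the camera images.
- rod: Loose steel depth rod, about 110 g, upright: 10 mm shaft 130 mm long, foot tapered to 7 mm over its last 6 mm; on top a yellow round knob 24 mm across, 26 mm high (grip here). Whole length 156 mm. Origin: centre of the foot's end; z up along the rod. At the start it stands in a blue socket on the caddy, foot 30 mm above the bench.
- rod_top (a point): Centre of the top face of the rod's knob, 156 mm above its foot.
- caddy: Round white turntable caddy, 290 mm across, fixed, top face 30 mm above the bench. Origin: centre of its underside. The rod's blue socket (36 mm square, 11 mm hole 45 mm deep, its top 75 mm above the bench) is 90 mm from the centre along +x: lift the rod over 50 mm to clear it. The spindle and the other things on it reach at most 130 mm above the bench, below the rod's knob.
- cartridge: Fixed dosing cartridge: grey base 85 x 220 x 12 mm; white block 46 mm square, top 100 mm above the bench, with a vertical 12 mm bore; scale post (30 x 12 mm, 255 mm high) 140 mm from the bore along +y. Origin: on the bench below the bore, z up. Rubber wipers 20 mm down the bore drag on the rod with about 2 to 6 N: it does not fall to the bottom by itself and must be pushed.
- mouth (a point): Centre of the bore's mouth on top of the white block, 100 mm above the bench; 22 mm countersink narrowing to the 12 mm bore 10 mm down. The bore ends on the hard descaler stick, somewhere from 28 to 70 mm below the mouth, not known beforehand: find it by feel, where the resistance rises well above the wipers' drag. 3 N on the stick counts as firm, kept for a moment; 25 N cracks it.
- well: The unseen inside of the bore with the descaler stick standing in it (11 mm across, hard, does not give way). Origin: on the bench straight below the mouth, whatever the stick's height, so this entry does not tell the depth.
- pointer (a joint): Height in m of the red pointer above its lowest position, 0 to 0.120, growing upward. Its tip is 25 mm above the height of the mouth at 0. It slides vertically, stays where it is left, and takes about 3 N to move.
- pointer_tab (a point): Centre of the pointer's red grip tab, 18 mm along the cartridge's x, 16 mm along its y, 34 mm high, 78 mm from the bore along the cartridge's +y; grip it from above, fingers closing along the cartridge's x. A 10 mm wide arm joins it to a carriage that begins 49 mm from it along +y. Same height as the pointer's tip.
- pointer_tip (a point): End of the pointer's red tip (6 mm wide, 4 mm thick; this point is in the middle of its thickness), 50 mm from the bore axis along the cartridge's +y. It is to be brought to the same height as point rod_top.
- jar: Bystander: white ceramic jar with cork lid on the caddy, 68 mm across, 98 mm high. Origin: centre of its underside.
- funnel: Bystander: red plastic funnel standing upside down on the caddy, 80 mm across, 95 mm high. Origin: centre of its underside.
- hook: Bystander: chrome hanger hook lying on the caddy, about 50 x 60 mm. Origin: at its stem, on the caddy.
- brush: Bystander: bamboo brush lying on the bench, 150 x 26 x 32 mm. Origin: centre of its underside.
- spray: Bystander: white bottle with blue cap on the bench, 60 mm across, 170 mm high. Origin: centre of its underside.
- soap: Bystander: blue ceramic dish with green soap on the bench, 110 x 80 x 32 mm. Origin: centre of its underside.

How it is judged:
By the outcome, as a careful person would: the job done as asked, in the order asked, and still so for the second after the job is handed in, with the robot touching nothing.
It also fails if it takes over 64 s, if anything falls off the work surface, if the arm or the gripper's body presses on something with over 40 N, if the wrist force passes 120 N, or if a joint passes its speed limit or range.

## Working session

There is one attempt and no reset: what is moved stays moved. The work goes in short steps, Python scripts to look and compute and a shell command to move; the robot and the scene stay as the last step left them, time stands still between calls to the robot, and variables do not carry over. Pictures are saved under pics/ and viewed, at most 13 in all, crops included, and the job is handed in when it is done.

```bash
ls; mkdir -p pics
python3 - <<'E'
from station import readout,get_image,ctrl
import cv2,numpy as np
print(readout.observe(), ctrl.grasp_offset)
for n in("scene","side"):
    d=get_image(n);cv2.imwrite(f"pics/{n}0.png",d["img"][:,:,::-1])
    np.savez(f"{n}0.npz",**d);print(n,d["intrinsics"],d["R"],d["t"])
E
```

```text
pics
{'clock': 0.0, 'joint_positions': array([ 1.22111353,  0.3217976 , -0.07008415,  1.45166476,  0.02260138,
        1.37081303, -0.0569028 ]), 'dq': array([-8.76343797e-04, -7.93637255e-05, -2.29742227e-03, -5.29946912e-04,
       -8.02782233e-04, -2.01049655e-04,  7.28544461e-04]), 'effort': array([-9.14632728e-04, -4.91288280e+01, -4.04120665e-01, -3.12534535e+01,
       -6.41111028e-02,  4.37076890e-02,  1.39880594e-04]), 'tool_pos': array([ 0.2310324 , -0.60696178,  0.22148316]), 'eef_rot': array([-3.13969954e+00,  1.00777713e-04,  3.63810154e-01]), 'force': array([0.26783109, 0.32662916, 0.82529244]), 'torque': array([ 0.00655365, -0.0283758 , -0.03820008]), 'grip_force': 0.0, 'finger_gap': 0.08712839692450472} 0.0187
scene [[492.20511591   0.         325.21113954]
 [  0.         492.20511591 236.56031996]
 [  0.           0.           1.        ]] [[ 0.87555118  0.48294017 -0.01337587]
 [ 0.40155191 -0.74283414 -0.53568042]
 [-0.26863765  0.46364452 -0.84431486]] [-0.4397197  -0.17669046  1.12128568]
side [[476.69231113   0.         312.79413497]
 [  0.         476.69231113 239.47318883]
 [  0.           0.           1.        ]] [[-0.9972499  -0.07333986  0.01067219]
 [-0.04669502  0.50995334 -0.85893374]
 [ 0.05755176 -0.85706993 -0.51197553]] [0.53644828 0.18473284 0.85658305]
```

View pics/scene0.png

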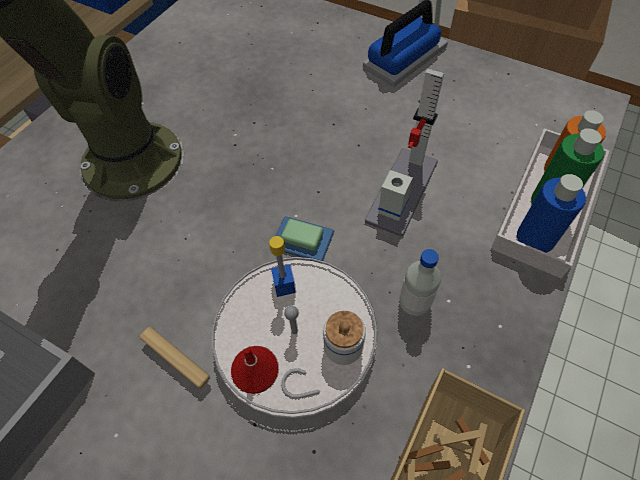

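View pics/side0.png

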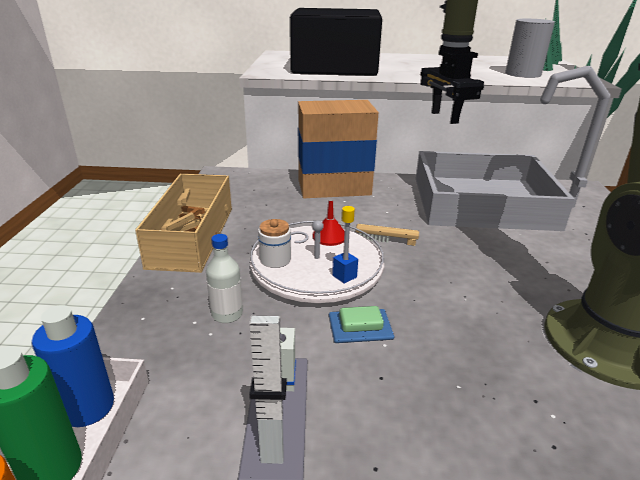

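The scene view shows the knob at (277,243), the socket at (284,280), the bore mouth at (397,182) and the red tab at (416,132). The side view shows the knob at (348,214), and the post hides the bore.

```bash
cat > h.py <<'E'
import numpy as np,cv2
def pts(d,m):
    v,u=np.nonzero(m&(d["range_z"]>0));z=d["range_z"][v,u];K=d["intrinsics"]
    c=np.c_[(u-K[0,2])/K[0,0]*z,(v-K[1,2])/K[1,1]*z,z]
    return (c-d["t"])@d["R"]
def ray(d,u,v,h):
    K=d["intrinsics"];r=d["R"].T@np.array([(u-K[0,2])/K[0,0],(v-K[1,2])/K[1,1],1]);o=-d["R"].T@d["t"]
    return o+r*(h-o[2])/r[2]
def mask(d,lo,hi,box):
    m=cv2.inRange(cv2.cvtColor(d["img"],cv2.COLOR_RGB2HSV),lo,hi)>0
    b=np.zeros_like(m);x0,y0,x1,y1=box;b[y0:y1,x0:x1]=1
    return m&b
def tri(obs):
    A=np.zeros((3,3));b=np.zeros(3)
    for d,u,v in obs:
        o=-d["R"].T@d["t"];r=ray(d,u,v,0)-o;r/=np.linalg.norm(r);P=np.eye(3)-np.outer(r,r);A+=P;b+=P@o
    return np.linalg.solve(A,b)
def cen(m):v,u=np.nonzero(m);return u.mean(),v.mean(),len(u)
E
python3 - <<'E'
from h import *
np.set_printoptions(precision=4,suppress=True)
s=dict(np.load("scene0.npz"));e=dict(np.load("side0.npz"))
ms=mask(s,(20,120,60),(35,255,255),(262,228,292,262));me=mask(e,(20,120,60),(35,255,255),(335,200,362,228))
a,b=cen(ms),cen(me);print("knob",a,b,tri([(s,*a[:2]),(e,*b[:2])]),ray(s,*a[:2],.173),ray(e,*b[:2],.173))
p=pts(s,ms);t=p[p[:,2]>.182];print("knob top",t.mean(0),len(t))
mb=mask(s,(105,150,40),(125,255,255),(268,255,300,300));p=pts(s,mb);t=p[abs(p[:,2]-.075)<.004];
print("socket top",t.mean(0),len(t),cv2.minAreaRect(t[:,:2].astype(np.float32)))
# block top
box=np.zeros(s["img"].shape[:2],bool);box[165:225,375:420]=1
p=pts(s,box);t=p[abs(p[:,2]-.1)<.004];print("block",cv2.minAreaRect(t[:,:2].astype(np.float32)),len(t))
g=s["img"].mean(2);m=np.zeros_like(box);m[174:190,388:406]=1;md=m&(g<100);c=cen(md);print("bore",c,ray(s,*c[:2],.095))
mr=mask(s,(0,150,60),(8,255,255),(400,110,432,152))|mask(s,(172,150,60),(180,255,255),(400,110,432,152))
p=pts(s,mr);print("red",len(p),p.min(0),p.max(0),np.percentile(p[:,2],[5,50,95]));t=p[p[:,2]>np.percentile(p[:,2],97)-.005];print(t.mean(0),cv2.minAreaRect(t[:,:2].astype(np.float32)))
# post top
box[:]=0;box[60:90,415:450]=1;p=pts(s,box);t=p[p[:,2]>.249];print("post",t.mean(0),cv2.minAreaRect(t[:,:2].astype(np.float32)))
cv2.imwrite("pics/crop.png",cv2.resize(s["img"][60:240,350:450,::-1],None,fx=3.3,fy=3.3,interpolation=cv2.INTER_CUBIC))
E
```

```text
knob (np.float64(276.7391304347826), np.float64(245.36363636363637), 253) (np.float64(347.7371134020619), np.float64(213.8659793814433), 194) [ 0.4827 -0.1209  0.1733] [ 0.4826 -0.1207  0.173 ] [ 0.4826 -0.1215  0.173 ]
knob top [ 0.484  -0.1219  0.1855] 159
socket top [ 0.4845 -0.1238  0.0748] 283 ((0.48325639963150024, -0.12207578122615814), (0.033386968076229095, 0.0365820936858654), 42.760093688964844)
block ((0.581263542175293, 0.14618109166622162), (0.046341609209775925, 0.048180826008319855), 4.540867805480957) 421
bore (np.float64(396.7368421052632), np.float64(181.71052631578948), 76) [0.5794 0.1501 0.095 ]
red 217 [0.5685 0.1951 0.1304] [0.5855 0.2769 0.1669] [0.1391 0.1521 0.1655]
[0.5766 0.2226 0.1642] ((0.5763390064239502, 0.22234883904457092), (0.017009183764457703, 0.016466673463582993), 7.597557544708252)
post [0.5735 0.2843 0.2534] ((0.5731071829795837, 0.28555598855018616), (0.03128650784492493, 0.01684613712131977), 2.7979204654693604)
```

View pics/crop.png

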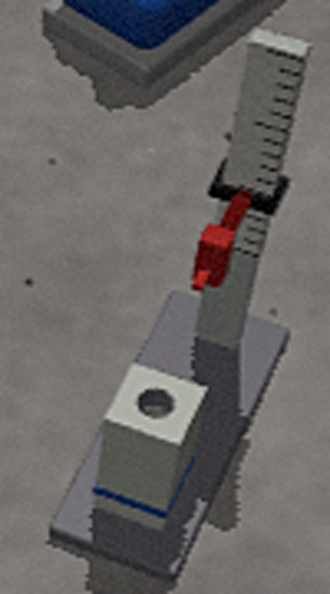

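The crop shows the bore mouth unobstructed, with the pointer tab and its arm well clear toward the post. I estimate the knob at (0.483,-0.121) and the mouth at about (0.581,0.146), with the cartridge yawed about 4°. Moving now.

```bash
python3 -m inch '[{"tz":0.5,"tx":1,"ty":1.9,"rz":3.66},{"tx":1.26,"ty":2.43,"rz":3.66,"tz":0.5},{"tx":1.26,"ty":2.43,"rz":3.66,"tz":0.5},{"tx":1.26,"ty":2.43,"rz":3.66,"tz":0.5},{"tx":1.26,"ty":2.43,"rz":3.66,"tz":0.5},{"tx":1.26,"ty":2.43,"rz":3.66},{"tx":1.26,"ty":2.43,"rz":3.66},{"tx":1.26,"ty":2.43,"rz":3.66},{"tx":1.26,"ty":2.43,"rz":3.66},{"tx":1.26,"ty":2.43,"rz":3.66}]' 15
python3 -m inch '[{"tx":1.26,"ty":2.43,"rz":3.66},{"tx":1.26,"ty":2.43,"rz":3.66},{"tx":1.26,"ty":2.43,"rz":3.66},{"tx":1.26,"ty":2.43,"rz":3.66},{"tx":1.26,"ty":2.43,"rz":3.66},{"tx":1.26,"ty":2.43,"rz":3.66},{"tx":1.26,"ty":2.43,"rz":3.66},{"tx":1.26,"ty":2.43,"rz":3.66},{"tx":1.26,"ty":2.43,"rz":3.66},{"tx":1.26,"ty":2.43,"rz":3.66}]'
python3 -m inch '[{},{},{}]'
python3 - <<'E'
from station import get_image
import cv2
d=get_image("wrist");cv2.imwrite("pics/w1.png",d["img"][:,:,::-1]);print(d["intrinsics"],d["R"],d["t"])
E
```

```text
[[371.64829954   0.         316.09591223]
 [  0.         371.64829954 236.10537772]
 [  0.           0.           1.        ]] [[ 0.35596585 -0.93449726 -0.00178537]
 [-0.90205103 -0.34410436  0.26056886]
 [-0.24411524 -0.09114312 -0.96545361]] [-0.64893706 -0.0324033   0.39016881]schema error: expected keys rx, ry, rz, tx, ty, tz, hand
schema error: expected keys rx, ry, rz, tx, ty, tz, hand
schema error: expected keys rx, ry, rz, tx, ty, tz, hand
```

View pics/w1.png

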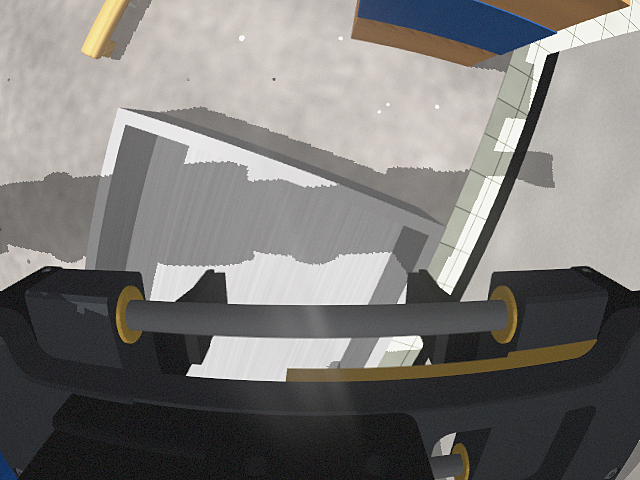

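The moves were refused because every key must be present, so the arm is still over the basin, which is what the wrist view shows. I'll resend them with complete rows.

```bash
python3 -m inch '[{"rx":0,"ry":0,"rz":3.66,"tx":1,"ty":1.9,"tz":0.6,"hand":8.7},{"rx":0,"ry":0,"rz":3.66,"tx":1.26,"ty":2.4,"tz":0.6,"hand":8.7},{"rx":0,"ry":0,"rz":3.66,"tx":1.26,"ty":2.4,"tz":0.6,"hand":8.7},{"rx":0,"ry":0,"rz":3.66,"tx":1.26,"ty":2.4,"tz":0.6,"hand":8.7},{"rx":0,"ry":0,"rz":3.66,"tx":1.26,"ty":2.4,"tz":0.6,"hand":8.7},{"rx":0,"ry":0,"rz":3.66,"tx":1.26,"ty":2.4,"tz":0,"hand":8.7},{"rx":0,"ry":0,"rz":3.66,"tx":1.26,"ty":2.4,"tz":0,"hand":8.7},{"rx":0,"ry":0,"rz":3.66,"tx":1.26,"ty":2.4,"tz":0,"hand":8.7},{"rx":0,"ry":0,"rz":3.66,"tx":1.26,"ty":2.4,"tz":0,"hand":8.7},{"rx":0,"ry":0,"rz":3.66,"tx":1.26,"ty":2.4,"tz":0,"hand":8.7}]' 15
python3 -m inch '[{"rx":0,"ry":0,"rz":3.66,"tx":1.26,"ty":2.4,"tz":0,"hand":8.7},{"rx":0,"ry":0,"rz":3.66,"tx":1.26,"ty":2.4,"tz":0,"hand":8.7},{"rx":0,"ry":0,"rz":3.66,"tx":1.26,"ty":2.4,"tz":0,"hand":8.7},{"rx":0,"ry":0,"rz":3.66,"tx":1.26,"ty":2.4,"tz":0,"hand":8.7},{"rx":0,"ry":0,"rz":3.66,"tx":1.26,"ty":2.4,"tz":0,"hand":8.7},{"rx":0,"ry":0,"rz":3.66,"tx":1.26,"ty":2.4,"tz":0,"hand":8.7},{"rx":0,"ry":0,"rz":3.66,"tx":1.26,"ty":2.4,"tz":0,"hand":8.7},{"rx":0,"ry":0,"rz":3.66,"tx":1.26,"ty":2.4,"tz":0,"hand":8.7},{"rx":0,"ry":0,"rz":3.66,"tx":1.26,"ty":2.4,"tz":0,"hand":8.7},{"rx":0,"ry":0,"rz":3.66,"tx":1.26,"ty":2.4,"tz":0,"hand":8.7}]'
python3 -m inch '[{"rx":0,"ry":0,"rz":0,"tx":0,"ty":0,"tz":0,"hand":8.7},{"rx":0,"ry":0,"rz":0,"tx":0,"ty":0,"tz":0,"hand":8.7},{"rx":0,"ry":0,"rz":0,"tx":0,"ty":0,"tz":0,"hand":8.7}]'
```

```text
clock: 0.98
tool_pos: [0.3553, -0.3708, 0.2524]
eef_rot: [-3.141, 0.0, 1.007]
force: [1.5, 0.6, 0.5]
finger_gap: 0.0868
grip_force: 0.0
clock: 1.82
tool_pos: [0.4812, -0.1301, 0.2526]
eef_rot: [3.141, 0.0, 1.647]
force: [0.4, 0.0, 0.6]
finger_gap: 0.0868
grip_force: 0.0
clock: 2.07
tool_pos: [0.4804, -0.1325, 0.2524]
eef_rot: [-3.141, 0.001, 1.642]
force: [0.6, 0.4, 0.5]
finger_gap: 0.0871
grip_force: 0.0
```

```bash
python3 -m inch '[{"rx":0,"ry":0,"rz":0,"tx":0.25,"ty":0.6,"tz":0,"hand":8.7},{"rx":0,"ry":0,"rz":0,"tx":0,"ty":0.55,"tz":-0.5,"hand":8.7},{"rx":0,"ry":0,"rz":0,"tx":0,"ty":0,"tz":-1.5,"hand":7},{"rx":0,"ry":0,"rz":0,"tx":0,"ty":0,"tz":-1.5,"hand":6},{"rx":0,"ry":0,"rz":0,"tx":0,"ty":0,"tz":-1.5,"hand":6},{"rx":0,"ry":0,"rz":0,"tx":0,"ty":0,"tz":-1.5,"hand":6},{"rx":0,"ry":0,"rz":0,"tx":0,"ty":0,"tz":-1.5,"hand":6},{"rx":0,"ry":0,"rz":0,"tx":0,"ty":0,"tz":-1,"hand":6},{"rx":0,"ry":0,"rz":0,"tx":0,"ty":0,"tz":-0.8,"hand":6},{"rx":0,"ry":0,"rz":0,"tx":0,"ty":0,"tz":0,"hand":6}]' 40
python3 - <<'E'
from station import get_image
from h import *
s=get_image("scene");e=get_image("side")
a=cen(mask(s,(20,120,60),(35,255,255),(262,228,292,262)));b=cen(mask(e,(20,120,60),(35,255,255),(335,200,362,228)));print(a,b)
cv2.imwrite("pics/g.png",np.hstack([cv2.resize(d["img"][y-60:y+90,x-75:x+75],None,fx=2.6,fy=2.6) for d,x,y in((s,277,243),(e,348,214))])[:,:,::-1])
E
```

```text
clock: 2.9
tool_pos: [0.482, -0.1208, 0.1529]
eef_rot: [-3.139, -0.001, 1.641]
force: [-0.2, -0.3, -0.1]
finger_gap: 0.0604
grip_force: 0.0
(np.float64(275.9698795180723), np.float64(244.8975903614458), 166) (np.float64(347.8041237113402), np.float64(214.0), 194)
```

View pics/g.png

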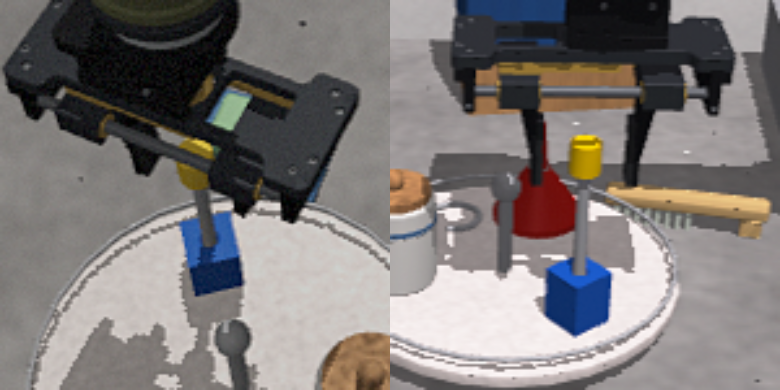

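The left panel (scene) and right panel (side) show the fingers straddling the knob, which is about centred. Next I close the fingers and lift.

```bash
python3 -m inch '[{"rx":0,"ry":0,"rz":0,"tx":0,"ty":0,"tz":0,"hand":1},{"rx":0,"ry":0,"rz":0,"tx":0,"ty":0,"tz":0,"hand":1},{"rx":0,"ry":0,"rz":0,"tx":0,"ty":0,"tz":0,"hand":1},{"rx":0,"ry":0,"rz":0,"tx":0,"ty":0,"tz":0,"hand":1},{"rx":0,"ry":0,"rz":0,"tx":0,"ty":0,"tz":0,"hand":1},{"rx":0,"ry":0,"rz":0,"tx":0,"ty":0,"tz":0,"hand":1},{"rx":0,"ry":0,"rz":0,"tx":0,"ty":0,"tz":0,"hand":1},{"rx":0,"ry":0,"rz":0,"tx":0,"ty":0,"tz":0,"hand":1}]' 40
python3 -m inch '[{"rx":0,"ry":0,"rz":0,"tx":0,"ty":0,"tz":0.5,"hand":1},{"rx":0,"ry":0,"rz":0,"tx":0,"ty":0,"tz":1,"hand":1},{"rx":0,"ry":0,"rz":0,"tx":0,"ty":0,"tz":1.5,"hand":1},{"rx":0,"ry":0,"rz":0,"tx":0,"ty":0,"tz":1.5,"hand":1},{"rx":0,"ry":0,"rz":0,"tx":0,"ty":0,"tz":1.5,"hand":1},{"rx":0,"ry":0,"rz":0,"tx":0,"ty":0,"tz":1.5,"hand":1},{"rx":0,"ry":0,"rz":0,"tx":0,"ty":0,"tz":1.5,"hand":1},{"rx":0,"ry":0,"rz":0,"tx":0,"ty":0,"tz":1.5,"hand":1},{"rx":0,"ry":0,"rz":0,"tx":0,"ty":0,"tz":1,"hand":1},{"rx":0,"ry":0,"rz":0,"tx":0,"ty":0,"tz":0,"hand":1}]'
python3 - <<'E'
from station import get_image
from h import *
e=get_image("side");s=get_image("scene")
cv2.imwrite("pics/l.png",np.hstack([cv2.resize(d["img"][y-95:y+95,x-75:x+75],None,fx=2.6,fy=2.6) for d,x,y in((s,277,200),(e,348,175))])[:,:,::-1])
E
```

```text
clock: 3.67
tool_pos: [0.4832, -0.121, 0.1547]
eef_rot: [3.141, 0.0, 1.641]
force: [-0.4, 0.4, -0.5]
finger_gap: 0.0226
grip_force: 40.0
clock: 4.5
tool_pos: [0.4844, -0.1212, 0.2724]
eef_rot: [3.138, 0.002, 1.641]
force: [0.3, 1.1, -0.5]
finger_gap: 0.0226
grip_force: 40.0
```

View pics/l.png

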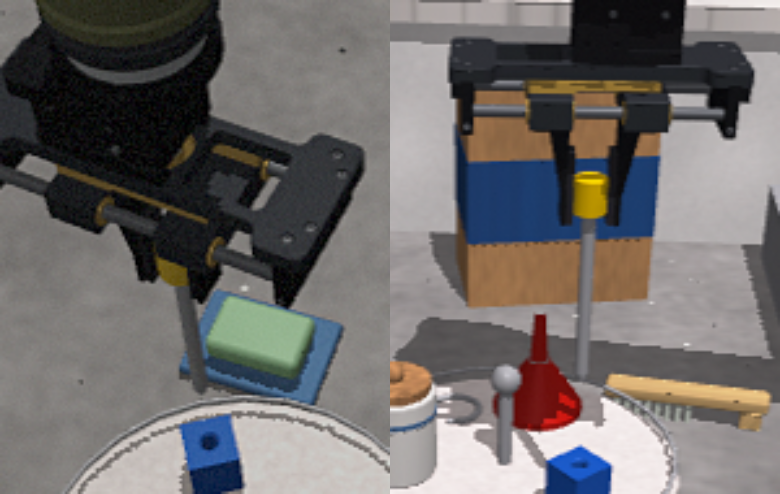

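The rod is lifted clear and hangs upright in the grip, with its foot about 48 mm above the mouth's height. Moving over to the mouth.

```bash
python3 -m inch '[{"rx":0,"ry":0,"rz":0,"tx":0.5,"ty":1.3,"tz":0,"hand":1},{"rx":0,"ry":0,"rz":0,"tx":1.1,"ty":3,"tz":0,"hand":1},{"rx":0,"ry":0,"rz":0,"tx":1.1,"ty":3,"tz":0,"hand":1},{"rx":0,"ry":0,"rz":0,"tx":1.1,"ty":3,"tz":0,"hand":1},{"rx":0,"ry":0,"rz":0,"tx":1.1,"ty":3,"tz":0,"hand":1},{"rx":0,"ry":0,"rz":0,"tx":1.1,"ty":3,"tz":0,"hand":1},{"rx":0,"ry":0,"rz":0,"tx":1.1,"ty":3,"tz":0,"hand":1},{"rx":0,"ry":0,"rz":0,"tx":1.1,"ty":3,"tz":0,"hand":1},{"rx":0,"ry":0,"rz":0,"tx":1,"ty":3,"tz":0,"hand":1},{"rx":0,"ry":0,"rz":0,"tx":0.5,"ty":1.4,"tz":0,"hand":1}]'
python3 -m inch '[{"rx":0,"ry":0,"rz":0,"tx":0,"ty":0,"tz":-1.5,"hand":1},{"rx":0,"ry":0,"rz":0,"tx":0,"ty":0,"tz":-1.5,"hand":1},{"rx":0,"ry":0,"rz":0,"tx":0,"ty":0,"tz":0,"hand":1},{"rx":0,"ry":0,"rz":0,"tx":0,"ty":0,"tz":0,"hand":1}]'
python3 - <<'E'
from station import get_image
from h import *
e=get_image("side");s=get_image("scene")
np.savez("s2.npz",**s);np.savez("e2.npz",**e)
cv2.imwrite("pics/m.png",np.hstack([cv2.resize(d["img"][y-70:y+70,x-55:x+55],None,fx=3.6,fy=3.6,interpolation=cv2.INTER_CUBIC) for d,x,y in((s,397,150),(e,285,320))])[:,:,::-1])
E
```

```text
clock: 5.43
tool_pos: [0.5794, 0.151, 0.2681]
eef_rot: [-3.14, -0.003, 1.646]
force: [-0.6, -0.3, -1.0]
finger_gap: 0.0231
grip_force: 40.0
clock: 5.77
tool_pos: [0.5792, 0.1455, 0.2379]
eef_rot: [-3.138, 0.0, 1.641]
force: [0.5, -0.0, -0.8]
finger_gap: 0.0229
grip_force: 40.0
```

View pics/m.png

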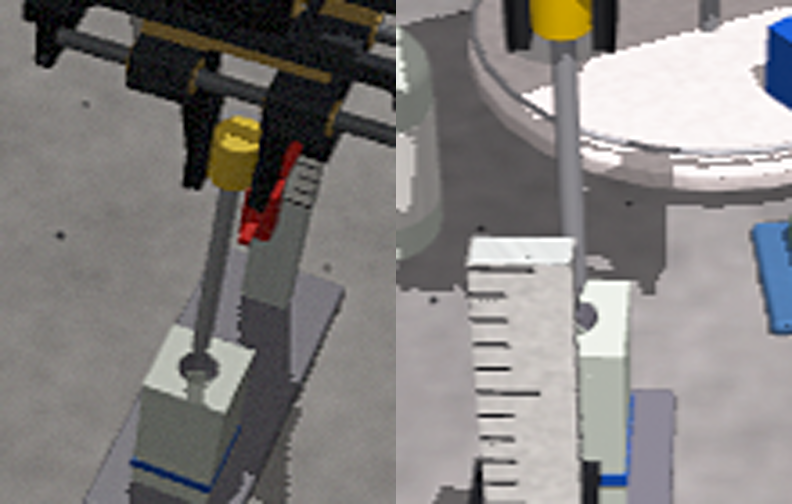

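The foot (about (397,178) in the scene view) hangs just above the mouth (about (397,182)). I'll put numbers on the offset.

Run:
```python
from h import *
np.set_printoptions(precision=4,suppress=True)
s=dict(np.load("s2.npz"));e=dict(np.load("e2.npz"))
f=lambda x,y:(342+x/3.6,80+y/3.6)
for q in((197,354),(197,350)): print("foot",ray(s,*f(*q),.1137))
print("mouth", ray(s,*f(199,366),.1), ray(s,*f(199,366),.095))
s0=dict(np.load("scene0.npz"))
# mouth rim in the clean crop (3.3x, origin 350,60)
print("mouth0",ray(s0,350+156/3.3,60+403/3.3,.1))
h=lambda x,y:(350+x/3.3,60+y/3.3)
# block-top corners from clean crop
c=np.array([ray(s0,*h(*q),.1) for q in((136,365),(208,386),(179,441),(106,418))]);print("corners mean",c.mean(0),c)
# shaft points: scene, by depth
b=np.zeros(s["img"].shape[:2],bool);b[135:172,395:410]=1
p=pts(s,b);t=p[(abs(p[:,0]-.58)<.015)&(abs(p[:,1]-.146)<.02)&(p[:,2]>.118)]
for z in(.12,.13,.14,.15,.16,.17):
    w=t[abs(t[:,2]-z)<.005];print(z,w.mean(0) if len(w) else None,len(w))
```

```text
foot [0.5804 0.1429 0.1137]
foot [0.5793 0.1454 0.1137]
mouth [0.5814 0.1468 0.1   ] [0.5803 0.1507 0.095 ]
mouth0 [0.5819 0.1457 0.1   ]
corners mean [0.5823 0.1467 0.1   ] [[0.5596 0.1663 0.1   ]
 [0.6035 0.1718 0.1   ]
 [0.605  0.1266 0.1   ]
 [0.561  0.1219 0.1   ]]
0.12 None 0
0.13 [0.5766 0.1428 0.1332] 1
0.14 [0.5815 0.1422 0.1402] 19
0.15 [0.5814 0.1422 0.1505] 21
0.16 [0.5815 0.1424 0.1595] 17
0.17 [0.5818 0.1421 0.169 ] 22
```

```bash
python3 -m inch '[{"rx":0,"ry":0,"rz":0,"tx":0.15,"ty":0,"tz":-0.3,"hand":1},{"rx":0,"ry":0,"rz":0,"tx":0,"ty":0,"tz":-0.4,"hand":1},{"rx":0,"ry":0,"rz":0,"tx":0,"ty":0,"tz":-0.4,"hand":1},{"rx":0,"ry":0,"rz":0,"tx":0,"ty":0,"tz":-0.3,"hand":1},{"rx":0,"ry":0,"rz":0,"tx":0,"ty":0,"tz":-0.2,"hand":1},{"rx":0,"ry":0,"rz":0,"tx":0,"ty":0,"tz":0,"hand":1}]'
python3 -m inch '[{"rx":0,"ry":0,"rz":0,"tx":0,"ty":0,"tz":-0.2,"hand":1},{"rx":0,"ry":0,"rz":0,"tx":0,"ty":0,"tz":-0.2,"hand":1},{"rx":0,"ry":0,"rz":0,"tx":0,"ty":0,"tz":-0.2,"hand":1},{"rx":0,"ry":0,"rz":0,"tx":0,"ty":0,"tz":-0.2,"hand":1},{"rx":0,"ry":0,"rz":0,"tx":0,"ty":0,"tz":-0.2,"hand":1},{"rx":0,"ry":0,"rz":0,"tx":0,"ty":0,"tz":0,"hand":1}]'
```

```text
clock: 6.37
tool_pos: [0.5813, 0.1458, 0.2229]
eef_rot: [-3.141, 0.0, 1.641]
force: [0.9, 0.1, -0.8]
finger_gap: 0.0229
grip_force: 40.0
clock: 6.87
tool_pos: [0.5814, 0.1459, 0.213]
eef_rot: [-3.141, 0.0, 1.641]
force: [-0.3, -0.1, -1.4]
finger_gap: 0.0228
grip_force: 40.0
```

```bash
python3 -m inch '[{"rx":0,"ry":0,"rz":0,"tx":0,"ty":0,"tz":-0.15,"hand":1},{"rx":0,"ry":0,"rz":0,"tx":0,"ty":0,"tz":-0.15,"hand":1},{"rx":0,"ry":0,"rz":0,"tx":0,"ty":0,"tz":-0.15,"hand":1},{"rx":0,"ry":0,"rz":0,"tx":0,"ty":0,"tz":-0.15,"hand":1},{"rx":0,"ry":0,"rz":0,"tx":0,"ty":0,"tz":0,"hand":1}]'
python3 -m inch '[{"rx":0,"ry":0,"rz":0,"tx":0,"ty":0,"tz":-0.15,"hand":1},{"rx":0,"ry":0,"rz":0,"tx":0,"ty":0,"tz":-0.15,"hand":1},{"rx":0,"ry":0,"rz":0,"tx":0,"ty":0,"tz":-0.15,"hand":1},{"rx":0,"ry":0,"rz":0,"tx":0,"ty":0,"tz":-0.15,"hand":1},{"rx":0,"ry":0,"rz":0,"tx":0,"ty":0,"tz":0,"hand":1}]'
```

```text
clock: 7.28
tool_pos: [0.5814, 0.146, 0.2072]
eef_rot: [-3.141, 0.0, 1.641]
force: [0.2, 0.6, -1.8]
finger_gap: 0.0229
grip_force: 40.0
clock: 7.7
tool_pos: [0.5816, 0.146, 0.2013]
eef_rot: [-3.142, 0.0, 1.641]
force: [-0.2, -0.8, 0.2]
finger_gap: 0.023
grip_force: 40.0
```

```bash
cat > ok.py <<'E'
import sys
from station import readout
o=readout.observe();f=o["force"][2];print("z %.4f f %.1f"%(o["tool_pos"][2],f))
sys.exit(f>float(sys.argv[1]))
E
set -e
python3 -m inch '[{"rx":0,"ry":0,"rz":0,"tx":0,"ty":0,"tz":-0.1,"hand":1},{"rx":0,"ry":0,"rz":0,"tx":0,"ty":0,"tz":-0.05,"hand":1}]' >/dev/null; python3 ok.py 6
python3 -m inch '[{"rx":0,"ry":0,"rz":0,"tx":0,"ty":0,"tz":-0.1,"hand":1},{"rx":0,"ry":0,"rz":0,"tx":0,"ty":0,"tz":-0.05,"hand":1}]' >/dev/null; python3 ok.py 6
python3 -m inch '[{"rx":0,"ry":0,"rz":0,"tx":0,"ty":0,"tz":-0.1,"hand":1},{"rx":0,"ry":0,"rz":0,"tx":0,"ty":0,"tz":-0.05,"hand":1}]' >/dev/null; python3 ok.py 6
python3 -m inch '[{"rx":0,"ry":0,"rz":0,"tx":0,"ty":0,"tz":-0.1,"hand":1},{"rx":0,"ry":0,"rz":0,"tx":0,"ty":0,"tz":-0.05,"hand":1}]' >/dev/null; python3 ok.py 6
```

```text
z 0.2003 f 2.7False
```

```bash
sed -i 's/sys.exit(f>float(sys.argv\[1\]))/sys.exit(int(f>float(sys.argv[1])))/' ok.py
set -e
python3 -m inch '[{"rx":0,"ry":0,"rz":0,"tx":0,"ty":0,"tz":-0.1,"hand":1},{"rx":0,"ry":0,"rz":0,"tx":0,"ty":0,"tz":-0.05,"hand":1}]' >/dev/null; python3 ok.py 6
python3 -m inch '[{"rx":0,"ry":0,"rz":0,"tx":0,"ty":0,"tz":-0.1,"hand":1},{"rx":0,"ry":0,"rz":0,"tx":0,"ty":0,"tz":-0.05,"hand":1}]' >/dev/null; python3 ok.py 6
python3 -m inch '[{"rx":0,"ry":0,"rz":0,"tx":0,"ty":0,"tz":-0.1,"hand":1},{"rx":0,"ry":0,"rz":0,"tx":0,"ty":0,"tz":-0.05,"hand":1}]' >/dev/null; python3 ok.py 6
python3 -m inch '[{"rx":0,"ry":0,"rz":0,"tx":0,"ty":0,"tz":-0.1,"hand":1},{"rx":0,"ry":0,"rz":0,"tx":0,"ty":0,"tz":-0.05,"hand":1}]' >/dev/null; python3 ok.py 6
```

```text
z 0.1985 f 0.8
z 0.1969 f 0.2
z 0.1965 f 6.9
```

```bash
set -e; python3 ok.py 6
python3 -m inch '[{"rx":0,"ry":0,"rz":0,"tx":0,"ty":0,"tz":-0.1,"hand":1},{"rx":0,"ry":0,"rz":0,"tx":0,"ty":0,"tz":-0.05,"hand":1}]' >/dev/null; python3 ok.py 6
python3 -m inch '[{"rx":0,"ry":0,"rz":0,"tx":0,"ty":0,"tz":-0.1,"hand":1},{"rx":0,"ry":0,"rz":0,"tx":0,"ty":0,"tz":-0.05,"hand":1}]' >/dev/null; python3 ok.py 6
python3 -m inch '[{"rx":0,"ry":0,"rz":0,"tx":0,"ty":0,"tz":-0.1,"hand":1},{"rx":0,"ry":0,"rz":0,"tx":0,"ty":0,"tz":-0.05,"hand":1}]' >/dev/null; python3 ok.py 6
python3 -m inch '[{"rx":0,"ry":0,"rz":0,"tx":0,"ty":0,"tz":-0.1,"hand":1},{"rx":0,"ry":0,"rz":0,"tx":0,"ty":0,"tz":-0.05,"hand":1}]' >/dev/null; python3 ok.py 6
```

```text
z 0.1965 f 6.9
```

The force rose at a foot height of about 0.072. I'll hold and see whether it stays up or relaxes.

```bash
python3 -m inch '[{"rx":0,"ry":0,"rz":0,"tx":0,"ty":0,"tz":0,"hand":1},{"rx":0,"ry":0,"rz":0,"tx":0,"ty":0,"tz":0,"hand":1}]'
python3 -m inch '[{"rx":0,"ry":0,"rz":0,"tx":0,"ty":0,"tz":-0.05,"hand":1},{"rx":0,"ry":0,"rz":0,"tx":0,"ty":0,"tz":0,"hand":1}]'
```

```text
clock: 8.53
tool_pos: [0.582, 0.1463, 0.1965]
eef_rot: [3.14, -0.0, 1.641]
force: [-2.1, 0.1, 5.3]
finger_gap: 0.0229
grip_force: 40.0
clock: 8.7
tool_pos: [0.5821, 0.1465, 0.1965]
eef_rot: [3.14, -0.0, 1.641]
force: [-2.6, -0.4, 7.3]
finger_gap: 0.0228
grip_force: 40.0
```

```bash
python3 -m inch '[{"rx":0,"ry":0,"rz":0,"tx":-0.05,"ty":0,"tz":0,"hand":1},{"rx":0,"ry":0,"rz":0,"tx":0,"ty":0,"tz":0,"hand":1}]'
python3 -m inch '[{"rx":0,"ry":0,"rz":0,"tx":-0.05,"ty":0,"tz":-0.05,"hand":1},{"rx":0,"ry":0,"rz":0,"tx":0,"ty":0,"tz":0,"hand":1}]'
```

```text
clock: 8.87
tool_pos: [0.5818, 0.1464, 0.1966]
eef_rot: [3.139, -0.0, 1.641]
force: [-1.0, 0.3, 6.7]
finger_gap: 0.0226
grip_force: 40.0
clock: 9.03
tool_pos: [0.5816, 0.1465, 0.1965]
eef_rot: [3.138, -0.0, 1.641]
force: [-1.7, 0.0, 9.2]
finger_gap: 0.0228
grip_force: 40.0
```

```bash
python3 -m inch '[{"rx":0,"ry":0,"rz":0,"tx":-0.05,"ty":0,"tz":-0.05,"hand":1},{"rx":0,"ry":0,"rz":0,"tx":0,"ty":0,"tz":0,"hand":1}]'
python3 -m inch '[{"rx":0,"ry":0,"rz":0,"tx":0,"ty":0,"tz":-0.07,"hand":1},{"rx":0,"ry":0,"rz":0,"tx":0,"ty":0,"tz":0,"hand":1},{"rx":0,"ry":0,"rz":0,"tx":0,"ty":0,"tz":0,"hand":1}]'
```

```text
clock: 9.2
tool_pos: [0.5815, 0.1466, 0.1965]
eef_rot: [3.137, -0.0, 1.641]
force: [-1.2, -1.2, 9.5]
finger_gap: 0.0232
grip_force: 40.0
clock: 9.45
tool_pos: [0.5817, 0.1468, 0.1964]
eef_rot: [3.137, -0.0, 1.641]
force: [-2.7, -0.3, 13.0]
finger_gap: 0.0229
grip_force: 40.0
```

The push is 14 N with no movement. I'll check that this is the stick and not a jam by backing off 4 mm, recentring sideways, feeling the drag, and pressing again.

```bash
python3 -m inch '[{"rx":0,"ry":0,"rz":0,"tx":-0.05,"ty":-0.05,"tz":0.3,"hand":1},{"rx":0,"ry":0,"rz":0,"tx":0,"ty":0,"tz":0.3,"hand":1},{"rx":0,"ry":0,"rz":0,"tx":0,"ty":0,"tz":0.15,"hand":1}]'
python3 -m inch '[{"rx":0,"ry":0,"rz":0,"tx":0,"ty":0,"tz":0,"hand":1},{"rx":0,"ry":0,"rz":0,"tx":0,"ty":0,"tz":0,"hand":1}]'
python3 - <<'E'
from station import get_image
from h import *
s=get_image("scene");e=get_image("side")
np.savez("s3.npz",**s);np.savez("e3.npz",**e)
cv2.imwrite("pics/i.png",np.hstack([cv2.resize(d["img"][y-70:y+70,x-55:x+55],None,fx=3.6,fy=3.6,interpolation=cv2.INTER_CUBIC) for d,x,y in((s,397,150),(e,285,320))])[:,:,::-1])
E
```

```text
clock: 9.7
tool_pos: [0.5798, 0.1453, 0.2005]
eef_rot: [3.141, 0.0, 1.641]
force: [1.1, -0.3, -2.3]
finger_gap: 0.0229
grip_force: 40.0
clock: 9.87
tool_pos: [0.5799, 0.1455, 0.2009]
eef_rot: [3.141, -0.0, 1.641]
force: [-0.8, 0.0, -0.1]
finger_gap: 0.0227
grip_force: 40.0
```

View pics/i.png

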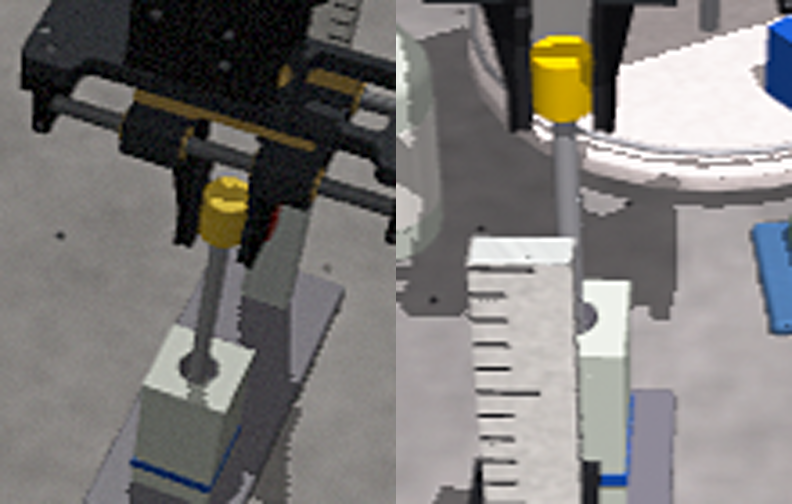

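The rod sits inside the bore, with its shaft entering the hole at the block's top, and it has sideways play. Pressing again.

```bash
set -e
python3 -m inch '[{"rx":0,"ry":0,"rz":0,"tx":0.05,"ty":0,"tz":-0.1,"hand":1},{"rx":0,"ry":0,"rz":0,"tx":0,"ty":0,"tz":-0.1,"hand":1},{"rx":0,"ry":0,"rz":0,"tx":0,"ty":0,"tz":-0.1,"hand":1}]'; python3 ok.py 7
python3 -m inch '[{"rx":0,"ry":0,"rz":0,"tx":0,"ty":0,"tz":-0.1,"hand":1},{"rx":0,"ry":0,"rz":0,"tx":0,"ty":0,"tz":-0.05,"hand":1}]'; python3 ok.py 7
python3 -m inch '[{"rx":0,"ry":0,"rz":0,"tx":0,"ty":0,"tz":-0.1,"hand":1},{"rx":0,"ry":0,"rz":0,"tx":0,"ty":0,"tz":0,"hand":1}]'; python3 ok.py 7
python3 -m inch '[{"rx":0,"ry":0,"rz":0,"tx":0,"ty":0,"tz":-0.1,"hand":1},{"rx":0,"ry":0,"rz":0,"tx":0,"ty":0,"tz":0,"hand":1}]'; python3 ok.py 7
```

```text
clock: 10.22
tool_pos: [0.5803, 0.1456, 0.1979]
eef_rot: [3.141, -0.0, 1.641]
force: [0.2, 0.5, 0.7]
finger_gap: 0.0227
grip_force: 40.0
z 0.1979 f 0.7
clock: 10.38
tool_pos: [0.5803, 0.1456, 0.1966]
eef_rot: [3.141, -0.0, 1.641]
force: [-0.7, 0.1, 3.4]
finger_gap: 0.0225
grip_force: 40.0
z 0.1966 f 3.4
clock: 10.55
tool_pos: [0.5806, 0.1459, 0.1965]
eef_rot: [3.14, -0.0, 1.642]
force: [0.1, -0.1, 6.5]
finger_gap: 0.0227
grip_force: 40.0
z 0.1965 f 6.5
clock: 10.72
tool_pos: [0.5809, 0.1462, 0.1965]
eef_rot: [3.139, -0.0, 1.642]
force: [-1.6, -0.3, 9.8]
finger_gap: 0.0231
grip_force: 40.0
z 0.1965 f 9.8
```

It stops at the same hard height of 0.1965 with no side load, so this is the stick. I'll hold there, ease off the push and open.

```bash
python3 -m inch '[{"rx":0,"ry":0,"rz":0,"tx":0,"ty":0,"tz":0,"hand":1},{"rx":0,"ry":0,"rz":0,"tx":0,"ty":0,"tz":0,"hand":1},{"rx":0,"ry":0,"rz":0,"tx":0,"ty":0,"tz":0,"hand":1},{"rx":0,"ry":0,"rz":0,"tx":0,"ty":0,"tz":0,"hand":1},{"rx":0,"ry":0,"rz":0,"tx":0,"ty":0,"tz":0,"hand":1},{"rx":0,"ry":0,"rz":0,"tx":0,"ty":0,"tz":0,"hand":1},{"rx":0,"ry":0,"rz":0,"tx":0,"ty":0,"tz":0,"hand":1},{"rx":0,"ry":0,"rz":0,"tx":0,"ty":0,"tz":0,"hand":1}]'
python3 -m inch '[{"rx":0,"ry":0,"rz":0,"tx":0,"ty":0,"tz":0.1,"hand":1},{"rx":0,"ry":0,"rz":0,"tx":0,"ty":0,"tz":0.07,"hand":1},{"rx":0,"ry":0,"rz":0,"tx":0,"ty":0,"tz":0,"hand":1}]'
```

```text
clock: 11.38
tool_pos: [0.5809, 0.1461, 0.1964]
eef_rot: [3.139, -0.0, 1.641]
force: [-1.1, -1.0, 9.5]
finger_gap: 0.0231
grip_force: 40.0
clock: 11.63
tool_pos: [0.5804, 0.1456, 0.1966]
eef_rot: [3.141, -0.0, 1.641]
force: [0.1, 0.5, 5.3]
finger_gap: 0.0231
grip_force: 40.0
```

```bash
python3 -m inch '[{"rx":0,"ry":0,"rz":0,"tx":0,"ty":0,"tz":0,"hand":5},{"rx":0,"ry":0,"rz":0,"tx":0,"ty":0,"tz":0,"hand":5},{"rx":0,"ry":0,"rz":0,"tx":0,"ty":0,"tz":0,"hand":5},{"rx":0,"ry":0,"rz":0,"tx":0,"ty":0,"tz":0,"hand":5},{"rx":0,"ry":0,"rz":0,"tx":0,"ty":0,"tz":1,"hand":5},{"rx":0,"ry":0,"rz":0,"tx":0,"ty":0,"tz":2,"hand":5},{"rx":0,"ry":0,"rz":0,"tx":0,"ty":0,"tz":2,"hand":5},{"rx":0,"ry":0,"rz":0,"tx":0,"ty":0,"tz":1,"hand":5},{"rx":0,"ry":0,"rz":0,"tx":0,"ty":0,"tz":0,"hand":5}]'
python3 - <<'E'
from station import get_image
from h import *
np.set_printoptions(precision=4,suppress=True)
s=get_image("scene");e=get_image("side")
np.savez("s4.npz",**s);np.savez("e4.npz",**e)
Y=((20,120,60),(35,255,255))
ms=mask(s,*Y,(375,80,430,160));me=mask(e,*Y,(260,230,320,310))
a,b=cen(ms),cen(me);print(a,b,tri([(s,*a[:2]),(e,*b[:2])]))
for d,m in((s,ms),(e,me)):
    p=pts(d,m);print("knob z max pct",np.percentile(p[:,2],[50,80,90,97]),len(p))
R=lambda d,bx:mask(d,(0,150,60),(8,255,255),bx)|mask(d,(172,150,60),(180,255,255),bx)
p=pts(s,R(s,(395,100,440,155)));print("red",len(p))
if len(p):
    t=p[p[:,2]>np.percentile(p[:,2],97)-.003];print(t.mean(0),len(t))
E
```

```text
clock: 12.38
tool_pos: [0.5815, 0.1462, 0.2591]
eef_rot: [3.137, -0.001, 1.641]
force: [0.1, -0.1, 0.0]
finger_gap: 0.0498
grip_force: 0.0
(np.float64(405.7682119205298), np.float64(125.9271523178808), 302) (np.float64(275.28688524590166), np.float64(273.7704918032787), 366) [0.576  0.1647 0.229 ]
knob z max pct [0.2267 0.3548 0.3573 0.3591] 300
knob z max pct [0.2223 0.2279 0.2283 0.229 ] 364
red 173
[0.5785 0.2182 0.1687] 46
```

The side view puts the knob top at about z 0.228, which agrees with the arm's reading of 0.2278. Next I move over the tab.

```bash
python3 -m inch '[{"rx":0,"ry":0,"rz":0,"tx":-0.05,"ty":0.5,"tz":0.5,"hand":5},{"rx":0,"ry":0,"rz":0,"tx":-0.1,"ty":1.5,"tz":0.5,"hand":5},{"rx":0,"ry":0,"rz":0,"tx":-0.1,"ty":1.5,"tz":0,"hand":5},{"rx":0,"ry":0,"rz":0,"tx":-0.1,"ty":1.5,"tz":0,"hand":5},{"rx":0,"ry":0,"rz":0,"tx":-0.1,"ty":1.5,"tz":0,"hand":5},{"rx":0,"ry":0,"rz":0,"tx":-0.1,"ty":1.2,"tz":0,"hand":5},{"rx":0,"ry":0,"rz":0,"tx":0,"ty":0,"tz":0,"hand":5},{"rx":0,"ry":0,"rz":0,"tx":0,"ty":0,"tz":0,"hand":5}]'
python3 - <<'E'
from station import get_image
from h import *
np.set_printoptions(precision=4,suppress=True)
s=get_image("scene");e=get_image("side");w=get_image("wrist")
np.savez("s5.npz",**s)
Y=((20,150,80),(35,255,255))
ms=mask(s,*Y,(375,100,430,160));me=mask(e,*Y,(260,230,320,310))
a,b=cen(ms),cen(me);print(a,b)
for d,m in((s,ms),(e,me)):
    p=pts(d,m);p=p[(p[:,2]<.235)];t=p[p[:,2]>np.percentile(p[:,2],95)-.004];print("knob top",t.mean(0),len(t))
W=cv2.resize(w["img"],(530,398));S=cv2.resize(s["img"][70:210,350:445],(270,398))
cv2.imwrite("pics/t.png",np.hstack([W,S])[:,:,::-1])
E
```

```text
clock: 13.15
tool_pos: [0.5742, 0.2231, 0.2655]
eef_rot: [-3.141, 0.0, 1.643]
force: [0.7, 0.1, 0.2]
finger_gap: 0.0497
grip_force: 0.0
(np.float64(404.31481481481484), np.float64(139.9537037037037), 216) (np.float64(275.4334277620397), np.float64(273.8300283286119), 353)
knob top [0.582  0.1439 0.2273] 114
knob top [0.5805 0.1493 0.2277] 152
```

View pics/t.png

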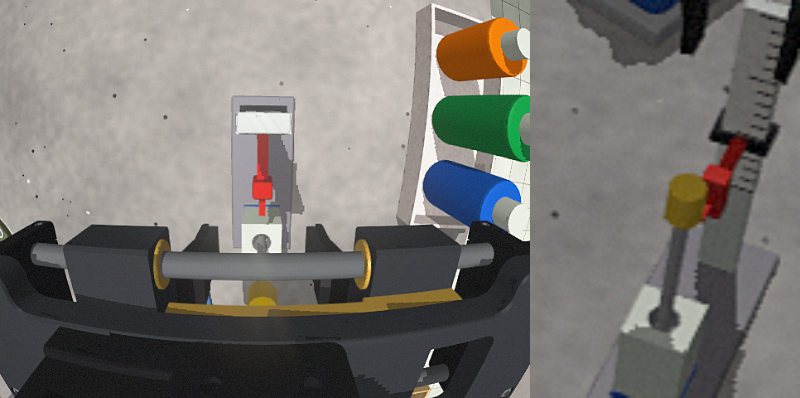

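The wrist view shows the tab (262,187) midway between the fingers. The rod stands in the bore and the knob is clear of the pointer. Descending.

```bash
set -e; python3 -m inch '[{"rx":0,"ry":0,"rz":0,"tx":0.15,"ty":0,"tz":-1,"hand":5},{"rx":0,"ry":0,"rz":0,"tx":0,"ty":0,"tz":-1.5,"hand":5},{"rx":0,"ry":0,"rz":0,"tx":0,"ty":0,"tz":-1.5,"hand":5},{"rx":0,"ry":0,"rz":0,"tx":0,"ty":0,"tz":-1.5,"hand":5},{"rx":0,"ry":0,"rz":0,"tx":0,"ty":0,"tz":-1.5,"hand":5},{"rx":0,"ry":0,"rz":0,"tx":0,"ty":0,"tz":-1,"hand":5}]'; python3 ok.py 5
python3 -m inch '[{"rx":0,"ry":0,"rz":0,"tx":0,"ty":0,"tz":-0.8,"hand":5},{"rx":0,"ry":0,"rz":0,"tx":0,"ty":0,"tz":-0.8,"hand":5},{"rx":0,"ry":0,"rz":0,"tx":0,"ty":0,"tz":-0.8,"hand":5}]'; python3 ok.py 5
python3 -m inch '[{"rx":0,"ry":0,"rz":0,"tx":0,"ty":0,"tz":-0.8,"hand":5},{"rx":0,"ry":0,"rz":0,"tx":0,"ty":0,"tz":-0.8,"hand":5},{"rx":0,"ry":0,"rz":0,"tx":0,"ty":0,"tz":-0.6,"hand":5},{"rx":0,"ry":0,"rz":0,"tx":0,"ty":0,"tz":-0.4,"hand":5},{"rx":0,"ry":0,"rz":0,"tx":0,"ty":0,"tz":0,"hand":5}]'; python3 ok.py 5
python3 -m inch '[{"rx":0,"ry":0,"rz":0,"tx":0,"ty":0,"tz":0,"hand":0.8},{"rx":0,"ry":0,"rz":0,"tx":0,"ty":0,"tz":0,"hand":0.8},{"rx":0,"ry":0,"rz":0,"tx":0,"ty":0,"tz":0,"hand":0.8},{"rx":0,"ry":0,"rz":0,"tx":0,"ty":0,"tz":0,"hand":0.8},{"rx":0,"ry":0,"rz":0,"tx":0,"ty":0,"tz":0,"hand":0.8},{"rx":0,"ry":0,"rz":0,"tx":0,"ty":0,"tz":0,"hand":0.8},{"rx":0,"ry":0,"rz":0,"tx":0,"ty":0,"tz":0,"hand":0.8}]' 25
```

```text
clock: 13.8
tool_pos: [0.5757, 0.221, 0.1837]
eef_rot: [-3.14, 0.001, 1.64]
force: [-0.5, -1.0, 0.2]
finger_gap: 0.0499
grip_force: 0.0
z 0.1837 f 0.2
clock: 14.05
tool_pos: [0.5765, 0.2224, 0.1617]
eef_rot: [3.141, -0.0, 1.641]
force: [0.1, -0.3, 0.2]
finger_gap: 0.0502
grip_force: 0.0
z 0.1617 f 0.2
clock: 14.47
tool_pos: [0.5757, 0.2223, 0.1351]
eef_rot: [-3.14, 0.0, 1.641]
force: [-0.7, 0.2, -0.9]
finger_gap: 0.0501
grip_force: 0.0
z 0.1351 f -0.9
clock: 15.05
tool_pos: [0.5751, 0.2225, 0.1361]
eef_rot: [-3.14, 0.001, 1.641]
force: [-4.1, -1.1, 2.2]
finger_gap: 0.0179
grip_force: 25.0
```

The tab is gripped at a gap of 17.9 mm. I'll raise it most of the way and then measure.

```bash
python3 -m inch '[{"rx":0,"ry":0,"rz":0,"tx":-0.1,"ty":0,"tz":0.4,"hand":0.8},{"rx":0,"ry":0,"rz":0,"tx":0,"ty":0,"tz":0.8,"hand":0.8},{"rx":0,"ry":0,"rz":0,"tx":0,"ty":0,"tz":1,"hand":0.8},{"rx":0,"ry":0,"rz":0,"tx":0,"ty":0,"tz":1,"hand":0.8},{"rx":0,"ry":0,"rz":0,"tx":0,"ty":0,"tz":1,"hand":0.8},{"rx":0,"ry":0,"rz":0,"tx":0,"ty":0,"tz":1,"hand":0.8},{"rx":0,"ry":0,"rz":0,"tx":0,"ty":0,"tz":1,"hand":0.8},{"rx":0,"ry":0,"rz":0,"tx":0,"ty":0,"tz":0.8,"hand":0.8},{"rx":0,"ry":0,"rz":0,"tx":0,"ty":0,"tz":0.4,"hand":0.8},{"rx":0,"ry":0,"rz":0,"tx":0,"ty":0,"tz":0,"hand":0.8}]'
python3 -m inch '[{"rx":0,"ry":0,"rz":0,"tx":0,"ty":0,"tz":0,"hand":0.8},{"rx":0,"ry":0,"rz":0,"tx":0,"ty":0,"tz":0,"hand":0.8}]'
cat > meas.py <<'E'
from station import get_image,readout
from h import *
np.set_printoptions(precision=4,suppress=True)
s=get_image("scene");e=get_image("side");np.savez("sm.npz",**s);np.savez("em.npz",**e)
Y=((20,150,80),(35,255,255))
for n,d,b in(("scene",s,(375,60,450,160)),("side",e,(240,200,330,320))):
    p=pts(d,mask(d,*Y,b));p=p[(p[:,2]<.235)];t=p[p[:,2]>np.percentile(p[:,2],95)-.004];print(n,"knob top",t.mean(0),len(t))
    p=pts(d,mask(d,(0,150,60),(8,255,255),b)|mask(d,(172,150,60),(180,255,255),b));p=p[(p[:,0]>.54)&(p[:,0]<.62)]
    y=p[:,1]-.146
    for lo,hi in((.04,.068),(.069,.088),(.09,.125)):
        q=p[(y>lo)&(y<hi)]
        if len(q):print(n,"red y%.3f"%lo,len(q),np.percentile(q[:,2],[3,50,97]))
a=s["img"][60:200,350:470];b=e["img"][190:330,220:340]
cv2.imwrite("pics/p.png",np.hstack([cv2.resize(i,(396,462),interpolation=cv2.INTER_CUBIC) for i in(a,b)])[:,:,::-1])
print(readout.observe()["tool_pos"])
E
python3 meas.py
```

```text
clock: 15.88
tool_pos: [0.5751, 0.2225, 0.2117]
eef_rot: [3.141, 0.001, 1.641]
force: [-1.7, -0.9, 1.8]
finger_gap: 0.0173
grip_force: 25.0
clock: 16.05
tool_pos: [0.5751, 0.2225, 0.2106]
eef_rot: [3.141, 0.0, 1.641]
force: [-1.3, -1.3, 1.8]
finger_gap: 0.0179
grip_force: 25.0
scene knob top [0.582  0.144  0.2272] 111
scene red y0.040 29 [0.222  0.2237 0.2259]
scene red y0.069 149 [0.2088 0.2339 0.2403]
scene red y0.090 17 [0.2242 0.2252 0.2278]
side knob top [0.5841 0.1407 0.2279] 29
side red y0.069 284 [0.2161 0.2362 0.2403]
side red y0.090 53 [0.2254 0.2262 0.2275]
[0.5751 0.2225 0.2102]
```

View pics/p.png

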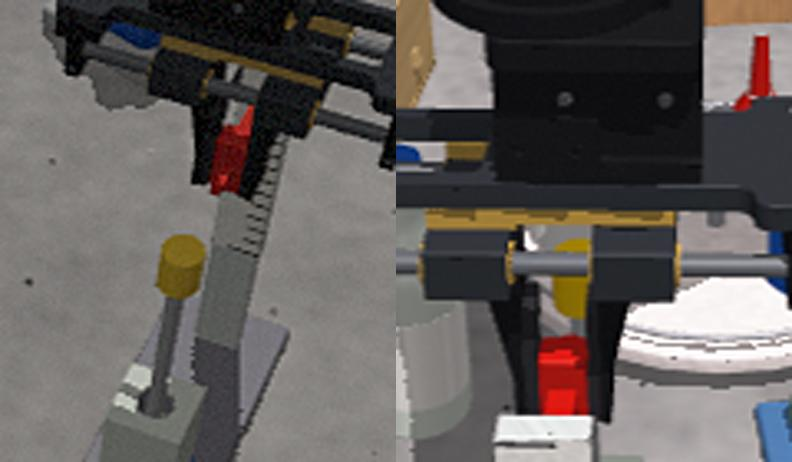

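The pointer is gripped and moved up, with the rod undisturbed, at about (180,270) in the left panel. I'll refine the heights using the modes of the flat faces.

```bash
cat > mode.py <<'E'
from h import *
def mode(z):
    c=max(np.arange(z.min(),z.max(),.0003),key=lambda c:(abs(z-c)<.0015).sum());w=z[abs(z-c)<.0015];return "%.4f n%d"%(w.mean(),len(w))
for f,b in(("sm",(375,60,450,160)),("em",(240,200,330,320)),("scene0",(262,228,292,262)),("side0",(335,200,362,228))):
    d=dict(np.load(f+".npz"));p=pts(d,mask(d,(20,120,60),(35,255,255),b));z=p[(p[:,2]<.235),2];print(f,"knob",mode(z[z>z.max()-.008]))
    p=pts(d,mask(d,(0,120,60),(8,255,255),b)|mask(d,(172,120,60),(180,255,255),b))
    if len(p)<20 or len(f)>2:continue
    y=p[:,1]-.146
    for n,lo,hi in(("tip",.045,.066),("tab",.069,.088),("arm",.09,.125)):
        z=p[(y>lo)&(y<hi),2]
        if len(z)>5:print(f,n,mode(z),mode(z[z>np.percentile(z,90)-.003]))
E
python3 mode.py
```

```text
sm knob 0.2273 n89
sm tip 0.2234 n24 0.2234 n24
sm tab 0.2385 n52 0.2384 n52
sm arm 0.2252 n16 0.2252 n16
em knob 0.2279 n31
em tab 0.2391 n125 0.2391 n125
em arm 0.2264 n53 0.2264 n53
scene0 knob 0.1855 n120
side0 knob 0.1858 n59
```

The knob top is at 0.228 and the tip centre at 0.222, so I raise the pointer by 6 mm.

```bash
python3 -m inch '[{"rx":0,"ry":0,"rz":0,"tx":0,"ty":0,"tz":0.2,"hand":0.8},{"rx":0,"ry":0,"rz":0,"tx":0,"ty":0,"tz":0.2,"hand":0.8},{"rx":0,"ry":0,"rz":0,"tx":0,"ty":0,"tz":0.2,"hand":0.8},{"rx":0,"ry":0,"rz":0,"tx":0,"ty":0,"tz":0,"hand":0.8},{"rx":0,"ry":0,"rz":0,"tx":0,"ty":0,"tz":0,"hand":0.8},{"rx":0,"ry":0,"rz":0,"tx":0,"ty":0,"tz":0,"hand":0.8}]'
python3 meas.py >/dev/null; python3 mode.py
```

```text
clock: 16.65
tool_pos: [0.5751, 0.2225, 0.2159]
eef_rot: [-3.141, 0.0, 1.641]
force: [-0.8, 0.2, -2.8]
finger_gap: 0.0181
grip_force: 25.0
sm knob 0.2272 n89
sm tip 0.2288 n26 0.2286 n27
sm tab 0.2437 n49 0.2438 n49
sm arm 0.2313 n17 0.2313 n17
em knob 0.2255 n27
em tab 0.2445 n116 0.2445 n115
em arm 0.2318 n83 0.2318 n83
scene0 knob 0.1855 n120
side0 knob 0.1858 n59
```

```bash
python3 -m inch '[{"rx":0,"ry":0,"rz":0,"tx":0,"ty":0,"tz":0.07,"hand":0.8},{"rx":0,"ry":0,"rz":0,"tx":0,"ty":0,"tz":0,"hand":0.8},{"rx":0,"ry":0,"rz":0,"tx":0,"ty":0,"tz":0,"hand":0.8},{"rx":0,"ry":0,"rz":0,"tx":0,"ty":0,"tz":0,"hand":4.5},{"rx":0,"ry":0,"rz":0,"tx":0,"ty":0,"tz":0,"hand":4.5},{"rx":0,"ry":0,"rz":0,"tx":0,"ty":0,"tz":0,"hand":4.5},{"rx":0,"ry":0,"rz":0,"tx":0,"ty":0,"tz":0,"hand":4.5},{"rx":0,"ry":0,"rz":0,"tx":0,"ty":0,"tz":0,"hand":4.5},{"rx":0,"ry":0,"rz":0,"tx":0,"ty":0,"tz":0.5,"hand":4.5},{"rx":0,"ry":0,"rz":0,"tx":0,"ty":0,"tz":1.5,"hand":4.5}]'
python3 -m inch '[{"rx":0,"ry":0,"rz":0,"tx":0,"ty":0,"tz":2,"hand":4.5},{"rx":0,"ry":0,"rz":0,"tx":0,"ty":0,"tz":2,"hand":4.5},{"rx":0,"ry":0,"rz":0,"tx":0,"ty":0,"tz":2,"hand":4.5},{"rx":0,"ry":0,"rz":0,"tx":0,"ty":0,"tz":1,"hand":4.5},{"rx":0,"ry":0,"rz":0,"tx":0,"ty":0,"tz":0,"hand":4.5},{"rx":0,"ry":0,"rz":0,"tx":0,"ty":0,"tz":0,"hand":4.5}]'
python3 meas.py >/dev/null; python3 mode.py
```

```text
clock: 17.58
tool_pos: [0.5742, 0.2218, 0.2352]
eef_rot: [-3.138, 0.001, 1.641]
force: [-0.1, -0.5, 1.1]
finger_gap: 0.0442
grip_force: 0.0
clock: 18.08
tool_pos: [0.5752, 0.2226, 0.3068]
eef_rot: [3.141, -0.0, 1.641]
force: [0.6, -0.2, -0.6]
finger_gap: 0.045
grip_force: 0.0
sm knob 0.2271 n91
sm tip 0.2290 n24 0.2291 n24
sm tab 0.2447 n51 0.2448 n52
sm arm 0.2320 n47 0.2319 n46
em knob 0.2279 n136
em tab 0.2453 n119 0.2453 n119
em arm 0.2327 n93 0.2327 n93
scene0 knob 0.1855 n120
side0 knob 0.1858 n59
```

View pics/p.png

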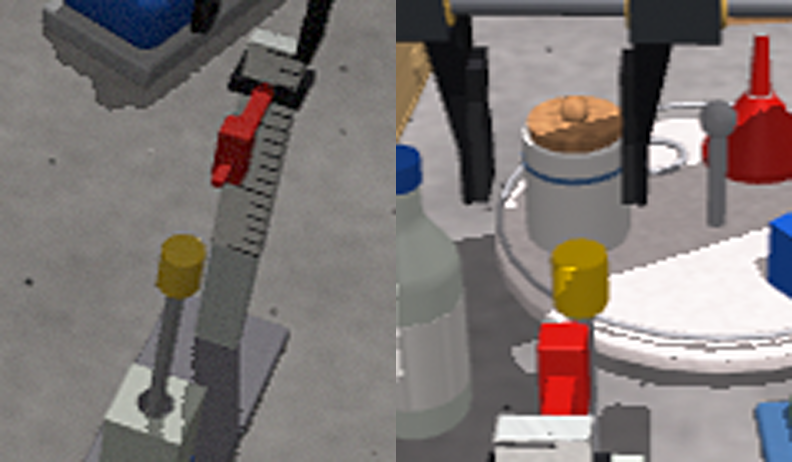

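The picture shows the hand clear, the rod standing, and the pointer released. Its tip is within about 0.5 mm of the knob top in both views (0.2277 vs 0.2271 in the scene view, 0.2283 vs 0.2279 in the side view). Handing in.

```bash
python3 -c "
from station import job
print(job.sign_off())"
```

```text
the job is handed in; nothing more can be done
None
```

The job is handed in: the rod stands bottomed on the stick about 28 mm below the mouth (peak push about 14 N), and the released pointer tip is within about 0.5 mm of the knob top.

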